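Clear the sample chest, free its lid and hold it open

ROBOT

A 6-joint arm with a two-finger parallel gripper is mounted at the origin on the work surface. World frame = base frame: x ahead of the robot, y to its left, z up, the work surface at z = 0. Lengths are in m, angles in rad, forces in N, time in s.
With the tool pointing down it reaches from about 0.3 to 0.875 m from the base axis. Payload 6.4 kg.
Tool frame: the origin (TCP) lies midway between the tips of the shut fingers; the grasp point (between the pads) lies 19 mm behind it; z points along the fingers, y is the line along which they close (so a half turn about z gives the same grasp; the last joint's range is limited). The gripper opens to 85 mm and grips with 20 to 120 N. Pads are 22 mm wide; open, the fingers measure 114 mm over their backs; the gripper's body (76 mm by 85 mm) begins 54 mm behind the grasp point. The pads swing forward as they close: fully open they stand 13 mm farther back than shut.
Start: joints at [-1.371, 0.181, 1.607, -0, 1.354, -0.206], TCP at [0.227, -0.528, 0.231] pointing down, gripper open.
Joint ranges: [-2.99, 2.99], [-0.89, 2.07], [0.3, 2.58], [-1.14, 4.28], [0, 2.63], [-3.12, 3.12]. Speed limits (rad/s): [2.57, 2.57, 3.01, 3.14, 3.14, 3.14].

INTERFACE

Orientations are given as a unit quaternion [w, x, y, z].
In Python, from bench import status, camera, ctrl gives the robot as it stands. The module is installed in compiled form; this text tells all that it offers.
- The arm moves only by the shell command python3 -m handwheel 'ROWS'. ROWS is JSON, a list that holds one entry, the list of rows, each a list of 7 numbers: the opening, from -1 (shut) to 1 (fully open), then the shift along the tool's x, y, z in cm, then the turn, a rotation vector about the tool's x, y, z in degrees. A call has 1 to 10 rows; each row is the pose to reach, as a shift and turn from the pose commanded when the call began, along the tool's axes at that moment; what a row does not reach only later rows make up. A row lasts 1/8 s, in which the tool goes at most 62.5 mm and 10.7 degrees, less where a joint would pass 70% of its speed; a pose out of reach is approached as far as the arm can. A call with a gripper value outside its range is refused whole. The fingers move at their own pace and stop on an object; the grip force is fixed at half the most. Time passes only in rows, so rows that repeat a pose let the fingers close. It gives the time, the measured TCP pose, the force, the opening and the grip force at its end, in the units of the state.
- status.get_obs(): the state, without advancing time (a new reading comes with each control period).
- camera(name): name is "side" or "top" or "wrist"; returns a dict with "frame" (400x640x3 uint8, blue, green, red), "depth" (400x640 float32, m along the optical axis (not along the pixel's ray), 0 where there is no reading), "fx", "fy", "cx", "cy" (pixels), "dist" ([k1, k2, p1, p2, k3] as OpenCV has them; the pictures are not rectified), "extrinsics" (4x4, takes a point from camera to world coordinates); the wrist camera has in their place "hand_eye" (4x4, takes a point from camera to tool coordinates, whose origin is the TCP and whose axes are the flange's). Camera axes: x right, y down, z forward; pixel columns grow to the right and rows downward; lengths in m; the calibration is good to about 2 mm. A picture is of the moment at which its call begins: read the wrist's pose just before it.
- ctrl.hand_in(): hands the job in; it is judged then, once.
The state is a dict: "time_s": time; "q": joint angles; "dq": joint speeds; "joint_efforts": joint torques, N m; "eef_pos": TCP position; "eef_rot": TCP orientation; "wrist_force": force on the tool from outside, world axes, zero at the start; "torque": the same for the moment, N m; "opening": opening from 0.0 (shut) to 1.0 (fully open); "grasp_force": force on a finger pad.
Only numpy, scipy, OpenCV 4.12 (cv2) and the standard library are available. Lean on these libraries where they do the work, as an engineer would, in place of code of your own. Each camera call takes 0.05 s, during which the arm holds its last target. There are 200 camera calls.

TASK

Two amber jars have been left on the lid of the sample chest: stand them upright, one on each of the two blue spots, so that they complete the neat row on the low shelf, and let go of them. Then tug the lid by its black handle, before touching the red release slide, to learn whether it is caught; if it is, push the red slide all the way over to free it. Lift the lid to roughly 50 degrees and finish while still holding it there by the handle in the fingers, with the other jars and the bench things left where they were.

Things in the scene. Friction and masses are not known exactly. Their poses are not given: they have to be found in the camera images.
- jar1_mid (a point): centre, half-way up, of an amber glass jar with a white cap and paper label, 40 mm diameter, 75 mm tall, about 0.12 kg, standing on the chest's lid at the start; z is its upright axis
- jar2_mid (a point): the same for the second, identical jar on the lid; either jar may go to either blue spot
- kept1_mid (a point): centre, half-way up, of an identical jar that already stands in the shelf's row; leave it alone
- kept2_mid (a point): the same for the other jar that already stands in the row; leave it alone
- jar1: origin at the centre of the underside of the first jar on the lid
- jar2: origin at the centre of the underside of the second jar on the lid
- spot1: flat blue disc, 44 mm diameter and 1 mm thick, look only, that marks an empty place on the shelf board; origin on the board at its centre
- spot2: the same for the other empty place. The four places of the row (two blue, two with jars, in any order) lie 58 mm apart along the shelf's length, so jars in the row stand 18 mm apart; grasp them with the fingers in front of and behind the row
- rack_top (a point): middle of the top of the low grey shelf's board, 60 mm above the bench; the board is 110 mm (x) by 250 mm (y), its y axis runs along the row, x towards the shelf's back, where a lip stands 10 mm above the board, 51 mm behind the row. The shelf is fixed and may stand on either side
- chest: fixed grey box, 240 mm (x) by 220 mm (y) by 100 mm tall; origin at the centre of its underside, x points to its rear, where the lid is hinged, z up. With the closed lid it is 112 mm tall. A catch hidden inside its front wall may or may not hold the lid; nothing outside shows which
- lid_handle (a point): centre of the lid's black handle: a round bar, 10 mm diameter, 90 mm long along the chest's y, 35 mm above the 12 mm thick white lid, 25 mm behind the lid's front edge; the frame turns with the lid. The closed handle is 147 mm above the bench, 215 mm in front of and 47 mm above the hinge axis. The bar can turn within the fingers
- lid_hinge (a point): point on the lid's hinge axis level with the handle's centre; fixed; the axis is along this frame's y, at the chest's rear, 100 mm above the bench
- lid (a joint): lid angle, rad: 0 closed, grows as the front edge rises, stop at 1.4; the lid weighs about 0.45 kg and falls shut when let go. A caught lid moves only about 0.036 rad (8 mm at the handle) before it stops hard; a free one goes on
- release_tab (a point): centre of the grip of the red tab of the release slide, in front of the chest: the tab is 12 mm wide (y), 14 mm deep (x), stands upright with its top 10 mm above this point (126 mm above the bench), clear on both y sides; its grip part is free for 25 mm below the point. It moves with the tab
- release (a joint): travel of the release slide, m: 0 as found, grows as the tab is pushed along the chest's +y, 0.024 at its stop; about 2.5 N of friction, it stays where it is left. From about 12 mm to the stop it throws a caught hidden catch clear (which then stays clear); let the lid down before pushing it
- washbottle: white wash bottle with red cap, 60 mm diameter, 170 mm tall; bystander
- beaker: glass beaker, 64 mm wide, 75 mm tall; bystander
- dish: white ceramic dish, 80 mm wide, 30 mm tall; bystander
- marker: blue marker, 14 mm thick and 130 mm long, lying on the bench; bystander
Mind the look-alikes: they are no part of the job. Leave any purple look-alike of the jar2 alone.

How it is judged:
By the outcome, as a careful person would: the job done as asked, in the order asked, and still so for the second after the job is handed in, while the arm keeps its last pose, push and grip.
It also fails if it takes over 72 s, if anything falls off the work surface, if the arm or the gripper's body presses on something with over 40 N, if the wrist force passes 120 N, or if a joint passes its speed limit or range.

## Working session

There is one attempt and no reset: what is moved stays moved. The work goes in short steps, Python scripts to look and compute and a shell command to move; the robot and the scene stay as the last step left them, time stands still between calls to the robot, and variables do not carry over. Pictures are saved under pics/ and viewed, at most 10 in all, crops included, and the job is handed in when it is done.

```bash
mkdir -p pics; cat > h.py <<'E'
import numpy as np, cv2
from bench import status, camera, ctrl
from scipy.spatial.transform import Rotation as R
def T_tool():
    o=status.get_obs(); T=np.eye(4); q=o["eef_rot"]; T[:3,:3]=R.from_quat([q[1],q[2],q[3],q[0]]).as_matrix(); T[:3,3]=o["eef_pos"]; return T
def shot(name,save=None):
    T=T_tool(); c=camera(name)
    c["E"]=T@np.array(c["hand_eye"]) if name=="wrist" else np.array(c["extrinsics"])
    c["K"]=np.array([[c["fx"],0,c["cx"]],[0,c["fy"],c["cy"]],[0,0,1]])
    if save: cv2.imwrite("pics/"+save,c["frame"])
    np.savez("last_%s.npz"%name,**{k:np.array(c[k]) for k in("frame","depth","E","K","dist")})
    return c
def load(name): return dict(np.load("last_%s.npz"%name))
def ray(c,uv):
    p=cv2.undistortPoints(np.array([[uv]],float),c["K"],np.array(c["dist"],float))[0,0]
    return c["E"][:3,3],c["E"][:3,:3]@np.array([p[0],p[1],1])
def plane(c,uv,z):
    o,d=ray(c,uv); return o+d*(z-o[2])/d[2]
def tri(c1,u1,c2,u2):
    o1,d1=ray(c1,u1);o2,d2=ray(c2,u2)
    s=np.linalg.lstsq(np.c_[d1,-d2],o2-o1,rcond=None)[0]
    a,b=o1+s[0]*d1,o2+s[1]*d2; return (a+b)/2,np.linalg.norm(a-b)
def dep(c,uv):
    o,d=ray(c,uv); return o+d*c["depth"][int(uv[1]),int(uv[0])]
E
python3 - <<'E'
from h import *
a=shot("top","top1.png");b=shot("side","side1.png");print(status.get_obs())
for c in(a,b):print(c["E"].round(3).tolist(),c["fx"])
E
```

```text
{'time_s': 0.1, 'q': array([-1.37131364e+00,  1.81483995e-01,  1.60788038e+00, -5.97515981e-06,
        1.35384245e+00, -2.06287343e-01]), 'dq': array([ 0.00092976, -0.00222997, -0.00169034, -0.00053329, -0.00043502,
        0.00015387]), 'joint_efforts': array([-2.01186924e-05, -4.45876873e+01, -3.52241743e+01, -2.41327298e-04,
        4.17754796e-03, -2.78812263e-05]), 'eef_pos': array([ 0.22688799, -0.52780214,  0.23047792]), 'eef_rot': array([-8.07093673e-04,  9.79488887e-01,  2.01496573e-01, -1.71032762e-07]), 'wrist_force': array([ 0.09357229, -0.60139823, -0.61430781]), 'torque': array([-0.0241393 , -0.04454912, -0.05938898]), 'grasp_force': 0.0, 'opening': 0.9987983972242012}
[[0.011, -0.994, 0.108, 0.429], [-1.0, -0.009, 0.017, -0.01], [-0.016, -0.108, -0.994, 1.419], [0.0, 0.0, 0.0, 1.0]] 484.12115083697347
[[-0.902, -0.314, 0.297, 0.157], [-0.432, 0.638, -0.637, 0.865], [0.011, -0.703, -0.711, 1.07], [0.0, 0.0, 0.0, 1.0]] 502.6048062005337
```

View pics/top1.png

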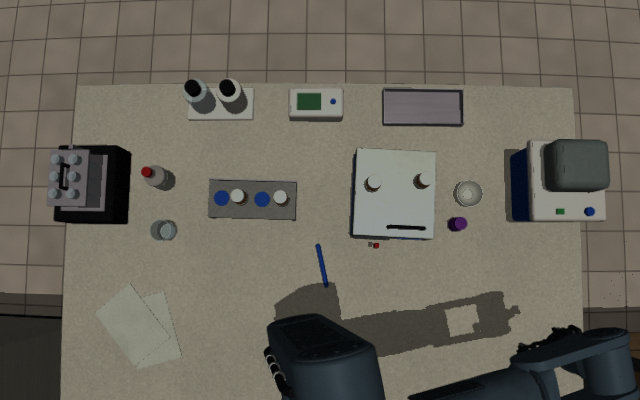

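View pics/side1.png

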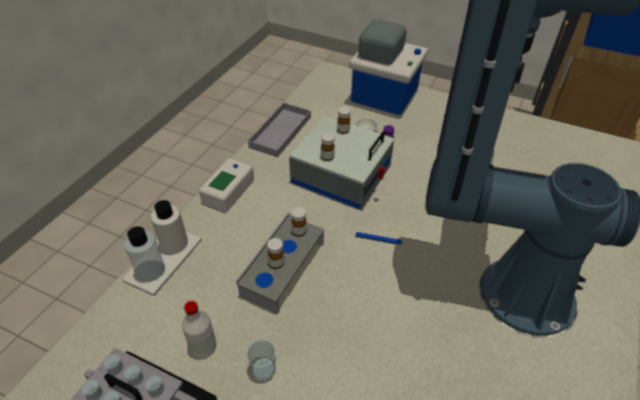

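The top view shows the chest at about (394,194), with its handle at (406,227), red tab at (375,245) and lid jars at (373,183) and (421,180). The shelf is at (252,199), with blue spots at (222,198) and (262,199). The side view shows the same layout: spots at (264,280) and (289,246), and lid jars at (328,146) and (344,120).

```bash
cat >> h.py <<'E'
def blobs(c,kind,roi=None,amin=8):
    hsv=cv2.cvtColor(c["frame"],cv2.COLOR_BGR2HSV)
    lo,hi={"blue":((105,120,60),(128,255,255)),"red":((0,150,60),(6,255,255)),"black":((0,0,0),(180,255,45)),"amber":((5,90,30),(22,255,255)),"white":((0,0,150),(180,60,255))}[kind]
    m=cv2.inRange(hsv,lo,hi)
    if roi: z=np.zeros_like(m);x0,y0,x1,y1=roi;z[y0:y1,x0:x1]=255;m&=z
    n,l,s,ce=cv2.connectedComponentsWithStats(m)
    return [(ce[i].round(1),s[i].tolist(),l==i) for i in range(1,n) if s[i][4]>=amin]
def cloud(c):
    h,w=c["depth"].shape; g=np.mgrid[0:h,0:w][::-1].reshape(2,-1).T.astype(float)
    p=cv2.undistortPoints(g[:,None],c["K"],np.array(c["dist"],float))[:,0]
    P=np.c_[p,np.ones(len(p))]*c["depth"].reshape(-1,1)
    return (P@c["E"][:3,:3].T+c["E"][:3,3]).reshape(h,w,3)
E
python3 - <<'E'
from h import *
a,b=load("top"),load("side")
A=cloud(a)
for k,ra,rb in(("blue",(205,175,300,225),(240,230,310,300)),("red",(365,235,385,255),(370,160,395,185)),("black",(380,215,435,240),(362,128,390,165))):
    print(k)
    for n,c,r in(("top",a,ra),("side",b,rb)):
        C=cloud(c)
        for ce,s,m in blobs(c,k,r,3): print(n,ce,s,np.median(C[m],0).round(3))
for nm,c,rs in(("top",a,((340,140,450,245),(205,175,300,225))),("side",b,((290,95,400,200),(240,190,330,310)))):
    C=cloud(c)
    for r,zl in zip(rs,(.165,.115)):
        m=((C[...,2]>zl)&(C[...,2]<.21)).astype(np.uint8);z=np.zeros_like(m);z[r[1]:r[3],r[0]:r[2]]=1;m&=z
        n,l,s,ce=cv2.connectedComponentsWithStats(m)
        for i in range(1,n):
            if s[i][4]>15: print(nm,"tall",ce[i].round(1),s[i].tolist(),np.median(C[l==i],0).round(3),C[l==i][:,2].max().round(3))
    # chest lid rect
    m=((A[...,2]>.1)&(A[...,2]<.125)).astype(np.uint8)
m[:, :340]=0;m[:,450:]=0;m[:140]=0;m[250:]=0
P=A[m>0]; r=cv2.minAreaRect(P[:,:2].astype(np.float32));print("lid",r,np.median(P[:,2]))
m=((A[...,2]>.05)&(A[...,2]<.068)).astype(np.uint8);m[:,:200]=0;m[:,305:]=0;m[:170]=0;m[230:]=0
P=A[m>0]; r=cv2.minAreaRect(P[:,:2].astype(np.float32));print("shelf",r,np.median(P[:,2]))
E
```

```text
blue
top [221.1 197.6] [214, 190, 15, 16, 183] [0.587 0.286 0.062]
top [261.8 198.9] [254, 192, 16, 15, 184] [0.585 0.17  0.061]
side [288.9 246. ] [283, 240, 14, 13, 149] [0.581 0.168 0.06 ]
side [263.8 279.7] [255, 273, 18, 15, 207] [0.586 0.286 0.061]
red
top [376.4 244.9] [375, 243, 4, 5, 19] [ 0.457 -0.146  0.126]
side [381.  172.4] [379, 167, 6, 12, 46] [ 0.455 -0.143  0.11 ]
black
top [405.4 226.8] [387, 225, 38, 5, 121] [ 0.504 -0.22   0.152]
top [385.8 237.4] [380, 236, 17, 4, 32] [ 0.479 -0.174  0.093]
top [423.5 239. ] [422, 239, 4, 1, 4] [ 0.476 -0.286  0.064]
side [377.3 142.1] [369, 132, 17, 27, 57] [ 0.501 -0.236  0.147]
top tall [425.7 178.1] [419, 171, 14, 15, 168] [ 0.628 -0.269  0.187] 0.194
top tall [374.  181.2] [367, 174, 15, 15, 168] [ 0.619 -0.135  0.187] 0.194
top tall [237.  195.5] [231, 189, 13, 14, 146] [0.586 0.227 0.135] 0.141
top tall [279.6 196.6] [273, 190, 14, 14, 152] [0.582 0.112 0.135] 0.142
side tall [343.5 112.7] [338, 107, 12, 13, 131] [ 0.626 -0.261  0.184] 0.19
side tall [327.2 138.9] [321, 133, 13, 14, 148] [ 0.616 -0.128  0.184] 0.19
side tall [297.7 213.9] [291, 207, 15, 15, 175] [0.58  0.118 0.133] 0.139
side tall [274.4 245.7] [267, 238, 16, 17, 204] [0.583 0.233 0.134] 0.14
lid ((0.5842249393463135, -0.1972036361694336), (0.21981051564216614, 0.2743542790412903), 87.44252014160156) 0.11254191721004336
shelf ((0.5857394337654114, 0.19962407648563385), (0.24982963502407074, 0.11136309802532196), 89.00801086425781) 0.060955129495656846
```

```bash
python3 -m handwheel '[[[1,10,-4.6,-10,0,0,-20],[1,40.6,-18.5,-17,0,0,-66.7],[1,40.6,-18.5,-17,0,0,-66.7],[1,40.6,-18.5,-17,0,0,-66.7],[1,40.6,-18.5,-17,0,0,-66.7],[1,40.6,-18.5,-17,0,0,-66.7],[1,40.6,-18.5,-17,0,0,-66.7],[1,40.6,-18.5,-17,0,0,-66.7],[1,40.6,-18.5,-17,0,0,-66.7],[1,40.6,-18.5,-17,0,0,-66.7]]]'
python3 - <<'E'
from h import *
c=shot("wrist","w1.png");print(T_tool().round(3),np.array(c["hand_eye"]).round(3),c["fx"])
E
```

```text
time_s: 1.35
eef_pos: [0.5266, -0.1982, 0.4005]
eef_rot: [-0.001, 0.707, 0.707, -0.0]
wrist_force: [0.3, 0.3, -1.1]
opening: 1.001
grasp_force: 0.0
[[ 0.002  1.    -0.002  0.526]
 [ 1.    -0.002  0.001 -0.199]
 [ 0.001 -0.002 -1.     0.4  ]
 [ 0.     0.     0.     1.   ]] [[-0.    -0.945 -0.327  0.086]
 [ 1.    -0.    -0.    -0.   ]
 [ 0.    -0.327  0.945 -0.144]
 [ 0.     0.     0.     1.   ]] 307.8216342754224
```

View pics/w1.png

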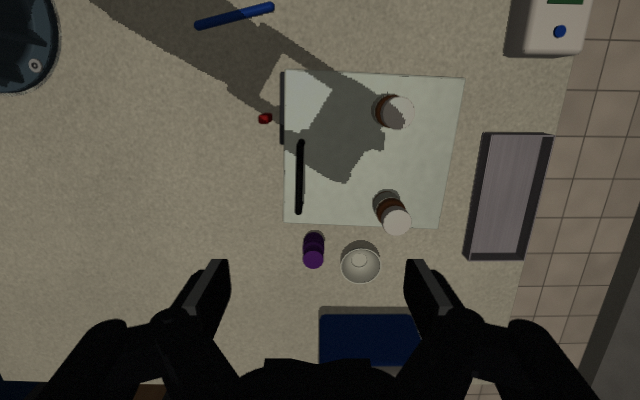

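The wrist view shows the lid with jar caps at about (398,112) and (396,220), the handle bar at (300,177) and the red tab at (265,118). A purple look-alike sits at (313,250), beside the dish at (360,263).

```bash
python3 - <<'E'
from h import *
a,b,w=load("top"),load("side"),load("wrist")
C=cloud(w)
m=((C[...,2]>.18)&(C[...,2]<.2)).astype(np.uint8);m[230:]=0
n,l,s,ce=cv2.connectedComponentsWithStats(m)
caps=[]
for i in range(1,n):
    if s[i][4]>100:
        P=C[l==i]; print("cap",ce[i].round(1),s[i].tolist(),P.mean(0).round(4),[np.round(x,3) for x in cv2.minEnclosingCircle(P[:,:2].astype(np.float32))]); caps.append(ce[i])
# triangulate caps top/side/wrist (centroids of cap top)
for ct,cs,cw in(((425.7,178.1),(343.5,112.7),None),((374,181.2),(327.2,138.9),None)):
    print("tri top/side",tri(a,ct,b,cs))
    print([ (x.round(1),tri(a,ct,w,x)) for x in caps])
for k,r in(("black",(285,130,312,225)),("red",(250,105,280,130))):
    for ce,s,m in blobs(w,k,r,15):
        u=np.argwhere(m)[:,::-1]; print(k,ce,s,np.median(C[m],0).round(4))
        if k=="black":
            ln=cv2.fitLine(u.astype(np.float32),cv2.DIST_L2,0,.01,.01).ravel(); d=ln[:2];t=(u-ln[2:])@d
            e=[plane(w,ln[2:]+d*x,.147) for x in(t.min(),t.max())];print(e,np.mean(e,0).round(4),np.degrees(np.arctan2(e[0][0]-e[1][0],e[0][1]-e[1][1])))
            print(tri(a,(405.4,226.8),w,ce))
        else: print(tri(a,(376.4,244.9),w,ce))
print("spots")
for t,s_ in(((221.1,197.6),(263.8,279.7)),((261.8,198.9),(288.9,246))): print(plane(a,t,.061),plane(b,s_,.061),tri(a,t,b,s_))
E
```

```text
cap [397.6 112.3] [381, 97, 34, 32, 867] [ 0.6166 -0.1345  0.1879] [array([ 0.617, -0.135]), np.float64(0.018)]
cap [396.  219.3] [381, 207, 30, 23, 557] [ 0.6256 -0.2646  0.1876] [array([ 0.626, -0.268]), np.float64(0.018)]
tri top/side (array([ 0.62993138, -0.27119528,  0.17444037]), np.float64(0.0006876101680004879))
[(array([397.6, 112.3]), (array([ 0.49397784, -0.1160923 ,  0.80997761]), np.float64(0.07714774279918894))), (array([396. , 219.3]), (array([ 0.63087241, -0.27225571,  0.16939381]), np.float64(0.00045895841661703414)))]
tri top/side (array([ 0.61984452, -0.13604013,  0.17651456]), np.float64(0.00123895380395023))
[(array([397.6, 112.3]), (array([ 0.62106203, -0.13592108,  0.17117641]), np.float64(0.0009914735198605468))), (array([396. , 219.3]), (array([ 0.54454283, -0.10480419,  0.54808147]), np.float64(0.039349451211096)))]
black [299.2 175.1] [295, 139, 10, 76, 538] [ 0.5028 -0.2157  0.1522]
[array([ 0.49992762, -0.27392169,  0.147     ]), array([ 0.50457798, -0.17010174,  0.147     ])] [ 0.5023 -0.222   0.147 ] -177.4352927504813
(array([ 0.50349165, -0.22031344,  0.14416432]), np.float64(0.0038635224944416294))
red [263.8 117.4] [259, 115, 9, 7, 40] [ 0.4564 -0.1442  0.1269]
(array([ 0.45692365, -0.14526812,  0.1333619 ]), np.float64(0.002155282733369735))
spots
[0.58762282 0.28638462 0.061     ] [0.58584663 0.28619734 0.061     ] (array([0.58688229, 0.28614811, 0.06054405]), np.float64(0.0016935252870081954))
[0.58490894 0.16982385 0.061     ] [0.58106893 0.16868612 0.061     ] (array([0.58305229, 0.1691134 , 0.06093428]), np.float64(0.003949509532718763))
```

```bash
python3 -m handwheel '[[[1,4,6,4],[1,6.3,9.1,9,0,0,0]]]' ; python3 -m handwheel '[[[1,4,6,4,0,0,0],[1,6.3,9.1,9,0,0,0],[1,6.3,9.1,15,0,0,0],[1,6.3,9.1,21,0,0,0],[1,6.3,9.1,27,0,0,0],[1,6.3,9.1,27,0,0,0],[-0.4,6.3,9.1,27,0,0,0],[-0.4,6.3,9.1,27,0,0,0],[-0.4,6.3,9.1,27,0,0,0],[-0.4,6.3,9.1,27,0,0,0]]]'
```

```text
time_s: 2.65
eef_pos: [0.6198, -0.1362, 0.1351]
eef_rot: [0.003, 0.707, 0.707, 0.001]
wrist_force: [-2.2, -1.1, 7.4]
opening: 0.442
grasp_force: 60.2invalid input at $[0][0]: expected 7 numbers
```

```bash
python3 -m handwheel '[[[-0.4,0,0,-3,0,0,0],[-0.4,0,0,-9,0,0,0],[-0.4,6,-0.5,-13,0,0,0],[-0.4,12,-1,-13,0,0,0],[-0.4,18,-1.5,-13,0,0,0],[-0.4,24,-2,-13,0,0,0],[-0.4,30,-2.5,-13,0,0,0],[-0.4,36,-3,-13,0,0,0],[-0.4,42.1,-3.1,-13,0,0,0],[-0.4,42.1,-3.1,-13,0,0,0]]]'
python3 - <<'E'
from h import *
c=shot("wrist","w2.png");print(T_tool().round(4),status.get_obs()["wrist_force"].round(1))
C=cloud(c)
for ce,s,m in blobs(c,"blue",None,60): print(ce,s,plane(c,ce,.061).round(4),np.median(C[m],0).round(4))
m=((C[...,2]>.13)&(C[...,2]<.145)).astype(np.uint8)
n,l,s,ce=cv2.connectedComponentsWithStats(m)
for i in range(1,n):
    if s[i][4]>100:print("cap",ce[i].round(1),s[i].tolist(),C[l==i].mean(0).round(4))
m=((C[...,2]>.2)&(C[...,2]<.3)).astype(np.uint8);print(C[...,2][200,::40].round(2))
E
```

```text
time_s: 3.9
eef_pos: [0.5865, 0.2907, 0.2628]
eef_rot: [0.0, 0.705, 0.709, 0.001]
wrist_force: [0.4, -0.2, -1.2]
opening: 0.449
grasp_force: 60.7
[[-3.200e-03  1.000e+00  1.800e-03  5.870e-01]
 [ 1.000e+00  3.200e-03  4.000e-04  2.882e-01]
 [ 4.000e-04  1.800e-03 -1.000e+00  2.626e-01]
 [ 0.000e+00  0.000e+00  0.000e+00  1.000e+00]] [ 0.8 -0.4 -1.8]
[305.5 180.3] [297, 167, 20, 25, 263] [0.5735 0.2786 0.061 ] [0.573  0.2784 0.0621]
cap [624.9 120.7] [605, 80, 35, 75, 1940] [0.8595 0.3554 0.1339]
cap [603.7 211.7] [576, 182, 64, 65, 2184] [0.8663 0.2688 0.1341]
[ 0.    0.    0.    0.   -0.    0.    0.    0.06  0.06  0.07  0.    0.
  0.    0.04  0.1   0.13]
```

View pics/w2.png

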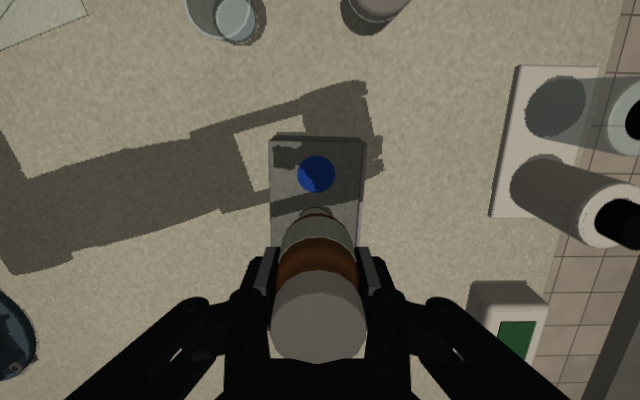

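The wrist view shows the held jar upright between the fingers, with its cap at (318,318). The half-shadowed blue spot is centred near (317,174), directly in line with the jar.

```bash
python3 - <<'E'
from h import *
c=load("wrist")
hsv=cv2.cvtColor(c["frame"],cv2.COLOR_BGR2HSV);m=cv2.inRange(hsv,(105,120,25),(130,255,255));m[:150]=0;m[200:]=0;m[:,:280]=0;m[:,350:]=0
u=np.argwhere(m)[:,::-1].astype(np.float32);e=cv2.fitEllipse(cv2.convexHull(u));print(e,plane(c,e[0],.061))
# board left/right edges at row 150..190
a=load("top")
for t in((221.1,197.6),(261.8,198.9)):print(plane(a,t,.061))
E
```

```text
((315.744384765625, 173.84463500976562), (36.40950012207031, 37.44968795776367), 89.27464294433594) [0.58544166 0.28637683 0.061     ]
[0.58762282 0.28638462 0.061     ]
[0.58490894 0.16982385 0.061     ]
```

```bash
python3 -m handwheel '[[[-0.4,0,0,5,0,0,0],[-0.4,0,0,10,0,0,0],[-0.4,0,0,14,0,0,0],[-0.4,0,0,16,0,0,0],[-0.4,0,0,17,0,0,0],[-0.4,0,0,17.5,0,0,0],[-0.4,0,0,17.5,0,0,0],[-0.4,0,0,17.5,0,0,0]]]'
```

```text
time_s: 4.95
eef_pos: [0.5882, 0.2862, 0.0876]
eef_rot: [0.001, 0.707, 0.707, 0.001]
wrist_force: [0.1, -0.6, -1.1]
opening: 0.445
grasp_force: 60.6
```

```bash
python3 -m handwheel '[[[-0.4,0,-0.1,0.2,0,0,0],[-0.4,0,-0.1,0.4,0,0,0],[-0.4,0,-0.1,0.4,0,0,0]]]'
```

```text
time_s: 5.32
eef_pos: [0.5866, 0.2861, 0.0832]
eef_rot: [0.0, 0.707, 0.707, 0.0]
wrist_force: [-2.4, -0.8, 5.7]
opening: 0.444
grasp_force: 61.2
```

```bash
python3 -m handwheel '[[[0.5,0,0,0,0,0,0],[0.5,0,0,0,0,0,0],[0.5,0,0,0,0,0,0],[0.5,0,0,0,0,0,0],[0.5,0,0,-3,0,0,0],[0.5,0,0,-8,0,0,0],[1,0,0,-14,0,0,0],[1,-4,0,-20,0,0,0],[1,-10,0,-26,0,0,0],[1,-16,0,-26,0,0,0]]]'
python3 - <<'E'
from h import *
c=shot("top","t2.png");b=shot("side","s2.png");print(T_tool()[:3,3].round(4))
for k,x in(("t",c),("s",b)):
    C=cloud(x);m=((C[...,2]>.12)&(C[...,2]<.15)&(C[...,1]>0.05)&(C[...,1]<.33)&(C[...,0]>.5)&(C[...,0]<.68)).astype(np.uint8)
    n,l,s,ce=cv2.connectedComponentsWithStats(m)
    for i in range(1,n):
        if s[i][4]>40:print(k,"cap",ce[i].round(1),s[i].tolist(),C[l==i].mean(0).round(4))
E
```

```text
time_s: 6.58
eef_pos: [0.5873, 0.1474, 0.3404]
eef_rot: [0.002, 0.707, 0.708, 0.002]
wrist_force: [0.9, -0.5, 0.4]
opening: 1.002
grasp_force: 0.0
[0.5879 0.1427 0.3396]
t cap [216.  194.5] [209, 188, 15, 14, 159] [0.5874 0.2844 0.1349]
t cap [236.1 196.1] [231, 189, 12, 14, 116] [0.5834 0.2297 0.1355]
t cap [279.6 196.6] [273, 190, 14, 14, 151] [0.583  0.1123 0.1356]
s cap [297.6 213.5] [291, 207, 15, 14, 164] [0.5813 0.1162 0.1325]
s cap [274.4 245.4] [267, 238, 16, 16, 198] [0.583  0.2315 0.1323]
s cap [261.1 262.6] [254, 255, 16, 17, 206] [0.585  0.2891 0.1329]
```

```bash
python3 -m handwheel '[[[1,-6,0.6,2,0,0,0],[1,-12,1.2,4,0,0,0],[1,-18,1.8,6,0,0,0],[1,-24,2.4,8,0,0,0],[1,-30,3,8,0,0,0],[1,-36,3.7,8,0,0,0],[1,-39.3,4.1,8,0,0,0],[1,-39.3,4.1,8,0,0,0],[1,-39.3,4.1,8,0,0,0]]]'
python3 - <<'E'
from h import *
c=shot("wrist");print(T_tool()[:3,3].round(4))
C=cloud(c);m=((C[...,2]>.18)&(C[...,2]<.2)&(C[...,1]<-.2)&(C[...,0]>.55)&(C[...,0]<.7)).astype(np.uint8)
n,l,s,ce=cv2.connectedComponentsWithStats(m)
for i in range(1,n):
    if s[i][4]>100:P=C[l==i];print("cap",ce[i].round(1),s[i].tolist(),P.mean(0).round(4),cv2.minEnclosingCircle(P[:,:2].astype(np.float32)))
E
```

```text
time_s: 7.8
eef_pos: [0.6269, -0.2443, 0.2555]
eef_rot: [-0.001, 0.707, 0.707, 0.0]
wrist_force: [0.0, 0.2, -0.4]
opening: 1.001
grasp_force: 0.0
[ 0.627  -0.2438  0.2558]
cap [317.3 240.9] [294, 218, 47, 46, 1702] [ 0.627  -0.2668  0.1878] ((0.6270368099212646, -0.2685793936252594), 0.01843870058655739)
```

```bash
python3 -m handwheel '[[[1,-2.4,0,0,0,0,0],[1,-2.4,0,4,0,0,0],[1,-2.4,0,9,0,0,0],[1,-2.4,0,12.5,0,0,0],[1,-2.4,0,12.5,0,0,0],[1,-2.4,0,12.5,0,0,0],[-0.4,-2.4,0,12.5,0,0,0],[-0.4,-2.4,0,12.5,0,0,0],[-0.4,-2.4,0,12.5,0,0,0],[-0.4,-2.4,0,12.5,0,0,0]]]'
```

```text
time_s: 9.1
eef_pos: [0.6276, -0.2697, 0.1328]
eef_rot: [0.001, 0.707, 0.707, 0.0]
wrist_force: [-0.7, 0.8, 5.8]
opening: 0.446
grasp_force: 61.0
```

```bash
python3 -m handwheel '[[[-0.4,0,0,-3,0,0,0],[-0.4,0,0,-9,0,0,0],[-0.4,6,-0.6,-14,0,0,0],[-0.4,12,-1.2,-14,0,0,0],[-0.4,18,-1.8,-14,0,0,0],[-0.4,24,-2.4,-14,0,0,0],[-0.4,30,-3,-14,0,0,0],[-0.4,36,-3.6,-14,0,0,0],[-0.4,42,-4.3,-14,0,0,0],[-0.4,43.8,-4.3,-14,0,0,0]]]'
python3 -m handwheel '[[[-0.4,0,0,0,0,0,0],[-0.4,0,0,0,0,0,0]]]'
python3 - <<'E'
from h import *
c=shot("wrist","w3.png");print(T_tool()[:3,3].round(4))
hsv=cv2.cvtColor(c["frame"],cv2.COLOR_BGR2HSV);m=cv2.inRange(hsv,(105,120,25),(130,255,255))
C=cloud(c);m[(abs(C[...,0]-.584)>.04)|(abs(C[...,1]-.17)>.04)|(C[...,2]>.08)]=0
u=np.argwhere(m)[:,::-1].astype(np.float32);print(len(u))
if len(u)>20:
    e=cv2.fitEllipse(cv2.convexHull(u));print(e,plane(c,e[0],.061))
m=((C[...,2]>.125)&(C[...,2]<.145)&(C[...,0]>.55)&(C[...,0]<.65)).astype(np.uint8)
n,l,s,ce=cv2.connectedComponentsWithStats(m)
for i in range(1,n):
    if s[i][4]>100:P=C[l==i];print("cap",ce[i].round(1),s[i].tolist(),P.mean(0).round(4))
E
```

```text
time_s: 10.35
eef_pos: [0.5829, 0.1724, 0.2708]
eef_rot: [-0.001, 0.706, 0.708, -0.0]
wrist_force: [-0.0, 0.3, -1.9]
opening: 0.449
grasp_force: 60.6
time_s: 10.6
eef_pos: [0.5845, 0.1673, 0.2708]
eef_rot: [0.0, 0.708, 0.706, -0.0]
wrist_force: [0.5, 0.2, -1.8]
opening: 0.446
grasp_force: 60.6
[0.5846 0.167  0.2709]
1071
((315.7298278808594, 164.9390106201172), (36.41399002075195, 37.0842170715332), 64.78726196289062) [0.58290511 0.17112722 0.061     ]
cap [318.5  47.6] [297, 23, 44, 50, 1700] [0.5859 0.2872 0.1361]
cap [316.2 119.5] [296, 99, 41, 42, 1356] [0.5838 0.2294 0.1361]
```

View pics/w3.png

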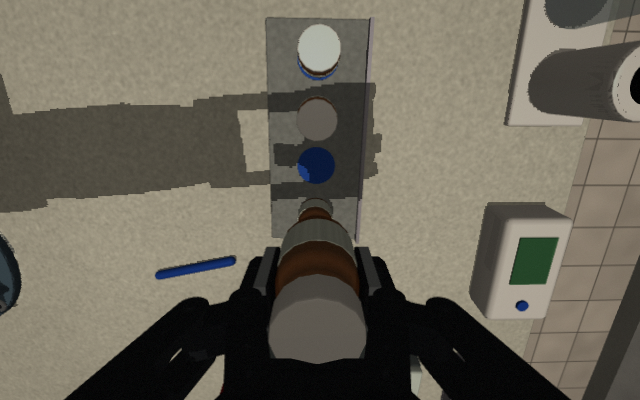

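The wrist view shows jar 1 standing on the far spot at (318,48), kept jar 2 at (316,119) and the second blue spot at (316,165). The held jar is upright.

```bash
python3 -m handwheel '[[[-0.4,0.4,-0.1,5,0,0,0],[-0.4,0.4,-0.1,10,0,0,0],[-0.4,0.4,-0.1,15,0,0,0],[-0.4,0.4,-0.1,17.5,0,0,0],[-0.4,0.4,-0.1,18.4,0,0,0],[-0.4,0.4,-0.1,18.4,0,0,0],[-0.4,0.4,-0.1,18.4,0,0,0]]]'
```

```text
time_s: 11.52
eef_pos: [0.5847, 0.1724, 0.089]
eef_rot: [0.001, 0.708, 0.707, 0.001]
wrist_force: [-0.8, 0.6, -1.7]
opening: 0.445
grasp_force: 60.6
```

```bash
python3 -m handwheel '[[[-0.4,0,-0.1,0.3,0,0,0],[-0.4,0,-0.1,0.6,0,0,0],[-0.4,0,-0.1,0.6,0,0,0]]]'
```

```text
time_s: 11.9
eef_pos: [0.5821, 0.1728, 0.081]
eef_rot: [-0.0, 0.707, 0.707, -0.0]
wrist_force: [-0.4, -0.0, -1.4]
opening: 0.447
grasp_force: 60.6
```

```bash
python3 -m handwheel '[[[-0.4,0,0,0.1,0,0,0],[-0.4,0,0,0.2,0,0,0],[-0.4,0,0,0.2,0,0,0]]]'
```

```text
time_s: 12.28
eef_pos: [0.5823, 0.1729, 0.0808]
eef_rot: [0.0, 0.707, 0.707, -0.0]
wrist_force: [-6.0, -0.7, 10.2]
opening: 0.446
grasp_force: 62.0
```

```bash
python3 -m handwheel '[[[0.5,0,0,-0.1,0,0,0],[0.5,0,0,-0.1,0,0,0],[0.5,0,0,-0.1,0,0,0],[0.5,0,0,-0.1,0,0,0],[0.5,0,0,-3,0,0,0],[0.5,0,0,-8,0,0,0],[0.5,0,0,-14,0,0,0],[1,-6,-1,-20,0,0,0],[1,-12,-2,-22,0,0,0],[1,-18,-3,-24,0,0,0]]]'
python3 -m handwheel '[[[1,-6,-1,0,0,0,2.6],[1,-12,-2,0,0,0,2.6],[1,-18,-3,0,0,0,2.6],[1,-22,-4,0,0,0,2.6],[1,-22,-4,0,0,0,2.6],[1,-22,-4,0,0,0,2.6]]]'
python3 - <<'E'
from h import *
c=shot("wrist","w4.png");t=shot("top","t4.png");b=shot("side");T=T_tool();print(T.round(4))
for k,x in(("t",t),("s",b)):
    C=cloud(x);m=((C[...,2]>.12)&(C[...,2]<.15)&(C[...,1]>0.05)&(C[...,1]<.33)&(C[...,0]>.5)&(C[...,0]<.68)).astype(np.uint8)
    n,l,s,ce=cv2.connectedComponentsWithStats(m)
    for i in range(1,n):
        if s[i][4]>40:print(k,"cap",ce[i].round(1),s[i].tolist(),C[l==i].mean(0).round(4))
C=cloud(c)
hsv=cv2.cvtColor(c["frame"],cv2.COLOR_BGR2HSV)
for nm,lo,hi,zr,zp in(("handle",(0,0,0),(180,255,60),(.14,.165),.147),("red",(0,130,40),(8,255,255),(.09,.14),.126)):
    m=cv2.inRange(hsv,lo,hi)&(((C[...,2]>zr[0])&(C[...,2]<zr[1])).astype(np.uint8)*255)
    n,l,s,ce=cv2.connectedComponentsWithStats(m)
    for i in range(1,n):
        if s[i][4]>30:
            P=C[l==i];print(nm,ce[i].round(1),s[i].tolist(),P.mean(0).round(4),P.min(0).round(3),P.max(0).round(3),plane(c,ce[i],zp).round(4))
E
```

```text
time_s: 13.52
eef_pos: [0.5558, 0.0139, 0.3126]
eef_rot: [0.001, 0.707, 0.707, 0.001]
wrist_force: [0.3, -0.5, 0.3]
opening: 1.0
grasp_force: 0.0
time_s: 14.28
eef_pos: [0.5157, -0.2045, 0.3108]
eef_rot: [-0.0, 0.723, 0.69, 0.0]
wrist_force: [-0.1, 0.6, -0.0]
opening: 0.999
grasp_force: 0.0
[[ 4.440e-02  9.990e-01  1.000e-04  5.161e-01]
 [ 9.990e-01 -4.440e-02  2.000e-04 -2.036e-01]
 [ 2.000e-04  1.000e-04 -1.000e+00  3.110e-01]
 [ 0.000e+00  0.000e+00  0.000e+00  1.000e+00]]
t cap [216.  194.5] [209, 188, 15, 14, 160] [0.5874 0.2845 0.1349]
t cap [237.  195.5] [231, 189, 13, 14, 147] [0.5851 0.2273 0.1348]
t cap [257.2 196.3] [250, 190, 15, 14, 153] [0.5832 0.1726 0.135 ]
t cap [279.6 196.6] [273, 190, 14, 14, 149] [0.5829 0.1124 0.1351]
s cap [297.8 213.6] [291, 207, 15, 14, 166] [0.581  0.1161 0.1322]
s cap [286.1 229.7] [279, 223, 15, 15, 180] [0.5813 0.1763 0.1326]
s cap [274.3 245.3] [267, 238, 16, 16, 194] [0.583  0.2314 0.1327]
s cap [261.3 262.7] [254, 255, 16, 16, 209] [0.5845 0.2892 0.133 ]
handle [304.8 193. ] [299, 149, 11, 92, 815] [ 0.5024 -0.2185  0.152 ] [ 0.496 -0.272  0.14 ] [ 0.509 -0.174  0.155] [ 0.5021 -0.2193  0.147 ]
red [256.3 122.5] [250, 117, 13, 12, 136] [ 0.4549 -0.1465  0.1265] [ 0.448 -0.152  0.124] [ 0.461 -0.141  0.129] [ 0.4548 -0.1465  0.126 ]
```

View pics/w4.png

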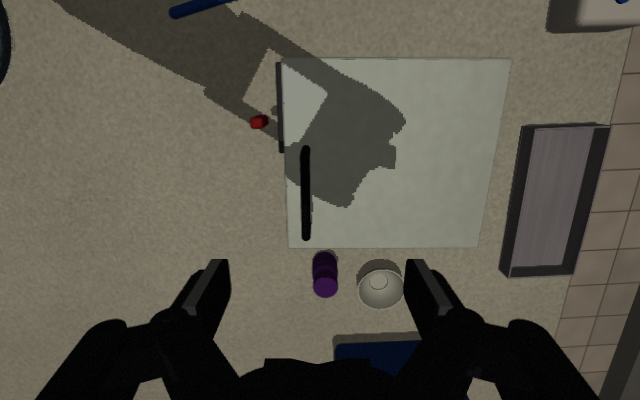

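The wrist view shows the empty lid, with the handle bar centred at (305,193) and running from row 149 to 240. The red tab is at (256,122); the purple jar (325,274) and the dish (380,284) are clear of both.

```bash
python3 -m handwheel '[[[1,-1.7,-1.3,5,0,0,0],[1,-1.7,-1.3,11,0,0,0],[1,-1.7,-1.3,16,0,0,0],[1,-1.7,-1.3,18.2,0,0,0],[1,-1.7,-1.3,18.2,0,0,0],[-1,-1.7,-1.3,18.2,0,0,0],[-1,-1.7,-1.3,18.2,0,0,0],[-1,-1.7,-1.3,18.2,0,0,0],[-1,-1.7,-1.3,18.2,0,0,0],[-1,-1.7,-1.3,18.2,0,0,0]]]'
```

```text
time_s: 15.68
eef_pos: [0.5024, -0.2215, 0.1296]
eef_rot: [0.001, 0.723, 0.691, 0.0]
wrist_force: [-0.5, 1.1, 3.9]
opening: 0.094
grasp_force: 58.5
```

```bash
python3 -m handwheel '[[[-1,0,0,-0.3,0,0,0],[-1,0,0,-0.5,0,0,0],[-1,0,0,-0.5,0,0,0]]]'; python3 -m handwheel '[[[-1,0,0,-0.2,0,0,0],[-1,0,0,-0.4,0,0,0],[-1,0,0,-0.4,0,0,0]]]';python3 -m handwheel '[[[-1,0,0,-0.2,0,0,0],[-1,0,0,-0.4,0,0,0],[-1,0,0,-0.4,0,0,0]]]'
```

```text
time_s: 16.05
eef_pos: [0.5033, -0.2215, 0.1341]
eef_rot: [0.001, 0.723, 0.69, 0.001]
wrist_force: [7.1, -1.2, -5.0]
opening: 0.096
grasp_force: 58.4
time_s: 16.42
eef_pos: [0.5043, -0.2215, 0.1383]
eef_rot: [0.002, 0.723, 0.69, 0.002]
wrist_force: [10.9, -0.4, -6.4]
opening: 0.094
grasp_force: 58.4
time_s: 16.8
eef_pos: [0.5054, -0.2217, 0.1425]
eef_rot: [0.003, 0.723, 0.69, 0.002]
wrist_force: [16.2, -0.1, -7.8]
opening: 0.088
grasp_force: 58.3
```

```bash
python3 -m handwheel '[[[-1,0,0.3,-0.4,0,0,0],[-1,0,0.6,-0.8,0,0,0],[-1,0,0.6,-0.8,0,0,0]]]'
python3 - <<'E'
from h import *
c=shot("top");b=shot("side","s5.png")
cv2.imwrite("pics/s5c.png",cv2.resize(b["frame"][80:220,270:450],None,fx=4,fy=4))
for x in(c,b):
    C=cloud(x);m=(abs(C[...,0]-.56)<.02)&(abs(C[...,1]+.14)<.03)&(C[...,2]>.08);P=C[m];print(m.sum(),np.median(P,0).round(4))
    m=(abs(C[...,0]-.66)<.02)&(abs(C[...,1]+.14)<.03)&(C[...,2]>.08);P=C[m];print(m.sum(),np.median(P,0).round(4))
E
```

```text
time_s: 17.18
eef_pos: [0.5075, -0.2216, 0.1494]
eef_rot: [-0.0, 0.723, 0.691, -0.0]
wrist_force: [0.7, -2.2, -6.2]
opening: 0.095
grasp_force: 58.9
339 [ 0.5582 -0.1406  0.128 ]
321 [ 0.6599 -0.1417  0.1187]
229 [ 0.5553 -0.1457  0.1271]
176 [ 0.6596 -0.1398  0.117 ]
```

The side and top depth maps put the lid slope at about 0.095 rad, past the 0.036 rad catch, and the handle is still following with low force. The lid is free, so I won't touch the slide.

```bash
python3 - <<'E'
import numpy as np
g=lambda t:np.array([-21.5*np.cos(t)+4.7*np.sin(t),21.5*np.sin(t)+4.7*np.cos(t)])
for t in np.linspace(.1,.873,11)[1:]:
    p=20*(t-.1)/.773; d=g(t)-g(.1)+1.9*np.array([-np.sin(np.radians(p)),1-np.cos(np.radians(p))]); print(round(t,3),d.round(1),-d[1].round(1),round(p))
E
```

```text
0.177 [0.5 1.6] -1.6 2
0.255 [1.2 3.1] -3.1 4
0.332 [1.9 4.6] -4.6 6
0.409 [2.8 6.1] -6.1 8
0.487 [3.8 7.4] -7.4 10
0.564 [4.9 8.7] -8.7 12
0.641 [6.  9.9] -9.9 14
0.718 [ 7.3 10.9] -10.9 16
0.796 [ 8.6 11.9] -11.9 18
0.873 [10.1 12.8] -12.8 20
```

```bash
python3 -m handwheel '[[[-1,0,0.2,-0.8,1,0,0],[-1,0,0.5,-1.6,2,0,0],[-1,0,0.8,-2.4,3,0,0],[-1,0,1.2,-3.1,4,0,0],[-1,0,1.5,-3.9,5,0,0],[-1,0,1.9,-4.6,6,0,0],[-1,0,2.4,-5.4,7,0,0],[-1,0,2.8,-6.1,8,0,0],[-1,0,2.8,-6.1,8,0,0]]]'
```

```text
time_s: 18.4
eef_pos: [0.5361, -0.2229, 0.212]
eef_rot: [-0.051, 0.721, 0.689, -0.049]
wrist_force: [-6.7, -1.7, 1.0]
opening: 0.095
grasp_force: 58.8
```

```bash
python3 -m handwheel '[[[-1,0,0.8,-1.4,2,0,0],[-1,0,1.7,-2.9,4,0,0],[-1,0,2.6,-4.2,6,0,0],[-1,0,3.2,-4.8,7,0,0],[-1,0,3.8,-5.4,8,0,0],[-1,0,4.4,-6,9,0,0],[-1,0,4.9,-6.5,10,0,0],[-1,0,5.6,-7.1,11,0,0],[-1,0,6.3,-7.6,12,0,0],[-1,0,6.3,-7.6,12,0,0]]]'
python3 -m handwheel '[[[-1,0,0,0,0,0,0],[-1,0,0,0,0,0,0]]]'
python3 - <<'E'
from h import *
T=T_tool();g=T[:3,3]-.019*T[:3,2];print(g)
h=np.array([.5023,-.2205])+.215*np.array([.999,-.0444]);d=np.array([g[0]-h[0],g[2]-.1]);print("lid deg",np.degrees(np.arctan2(d[1],-d[0])-np.arctan2(47,215)),np.linalg.norm(d)*1000)
t=shot("top","t6.png");b=shot("side","s6.png")
cv2.imwrite("pics/s6c.png",np.vstack([b["frame"],t["frame"][60:260]]))
E
```

```text
time_s: 19.65
eef_pos: [0.6091, -0.2262, 0.2802]
eef_rot: [-0.125, 0.712, 0.68, -0.12]
wrist_force: [-7.2, -0.6, 7.5]
opening: 0.094
grasp_force: 59.4
time_s: 19.9
eef_pos: [0.6087, -0.2262, 0.2801]
eef_rot: [-0.125, 0.713, 0.68, -0.12]
wrist_force: [-6.7, -0.6, 7.2]
opening: 0.091
grasp_force: 59.3
[ 0.61521504 -0.22649501  0.29794962]
lid deg 50.43734706866581 222.6242169841996
```

View pics/s6c.png

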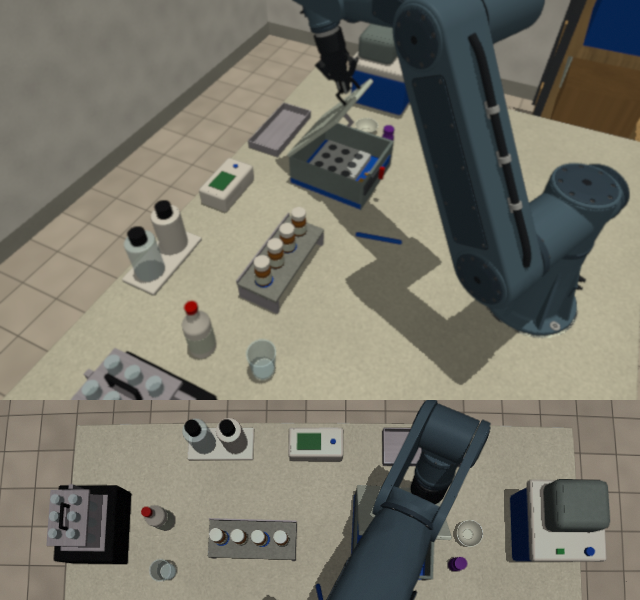

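The side view shows the lid open at about 50° with the handle in the fingers near (345,95). The four jars stand in a row from (262,268) to (299,218), and the bench things are where they were.

```bash
python3 -c "
from bench import ctrl;print(ctrl.hand_in())"
```

```text
the job is handed in; nothing more can be done
None
```

I handed the job in with both jars upright on the blue spots (one about 3 mm off centre), the lid found free when tugged so the red slide was left untouched, and the lid held by its handle at about 50°.

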